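# Walk the shielded source pot onto its standing place

### The job

Hold the steel pot by its flat bar handle and walk it like a heavy drum onto its ring-marked standing place, never lifting it clear of the desk: rock it onto the left edge of its bottom rim, swing its middle forward about that edge by some 45 degrees and set it flat there. Then rock it onto the right edge and swing it back the other way about that edge, so that it stands flat in the middle of the ring with its bar roughly in line with the two index strips, and let go. At each rocking the raised edge comes up about two centimetres while the other stays down on its spot.

Things in the scene. Friction and masses are not known exactly. Their poses are not given: they have to be found in the camera images.
- pot: Upright steel cylinder, 110 mm diameter, 0.7 to 1 kg. Over its lid (108 mm up) a flat dark bar: 70 mm along the pot's x, 14 mm wide along y, 126 to 150 mm above the underside, on posts 26 mm either side of the middle; grip its middle across the 14 mm. Origin: centre of the underside, standing on the desk at z = 0. z up, x along the bar, away from the robot within 25 deg at the start, y left.
- foot_left (a point): Point of the pot's bottom rim at its +y side, on the underside, 55 mm from the axis: the first half step swings about it, counter-clockwise from above.
- foot_right (a point): Point of the pot's bottom rim at its -y side, on the underside, 55 mm from the axis: the second half step swings about it, clockwise from above.
- mark: Flat dark ring, 134 mm outside, round a grey disc of 120 mm, flush on the desk (no step), with a dark index strip front and back along its x axis, which points away from the robot within 15 deg. Origin: its centre, z = 0. At the start the pot hides its near part: 72 to 88 mm nearer (-x of the ring), 28 to 40 mm to the right (-y), bar within 4 deg of x; two opposite swings of 35 to 60 deg do it.

How it is judged (in metres and radians):
On the way, in this order (a step that is already met when the one before it is completed fails the run):
1. the pot is rocked onto its left edge: right edge more than 12 mm up, left edge still down on its spot (height (world z) of foot_right above 0.012 m and height (world z) of foot_left below 0.007 m and distance of foot_left from where it was at the start of the episode below 0.02 m), for 0.1 s.
2. the pot stands flat again, its middle at least 25 mm on and its bar turned at least 28 degrees from the index strips, while its left edge has stayed within 25 mm of its first spot (angle between pot's own z axis and vertical below 0.05 rad and distance of pot from where it was at the start of the episode above 0.025 m and distance of foot_left from where it was at the start of the episode below 0.025 m and angle between the x axis of pot and the x axis of mark, either way round above 0.49 rad), for 0.1 s.
3. the pot is rocked onto its right edge, its middle still more than 25 mm from the ring's: left edge more than 12 mm up, right edge down (height (world z) of foot_left above 0.012 m and height (world z) of foot_right below 0.007 m and horizontal distance between pot and mark above 0.025 m), for 0.1 s.
At the end, for the whole second after the job is handed in: The pot stands flat and still on the desk with its centre within 18 mm of the ring's centre and its bar within 23 degrees of the index strips, released (horizontal distance between pot and mark below 0.018 m and height (world z) of pot below 0.004 m and angle between pot's own z axis and vertical below 0.05 rad and angle between the x axis of pot and the x axis of mark, either way round below 0.4 rad and linear speed of pot below 0.01 m/s); the robot touches nothing.
It fails at once if the pot is lifted clear of the desk: both its left and its right edge more than 12 mm up (height (world z) of each of foot_left, foot_right above 0.012 m).
It fails at once if the pot is tipped over (angle between pot's own z axis and vertical above 0.7 rad).
It also fails if it takes over 42 s, if anything falls off the work surface, if the arm or the gripper's body presses on something with over 40 N, if the wrist force passes 120 N, or if a joint passes its speed limit or range.

### The arm

A 6-joint arm with a two-finger parallel gripper is mounted at the origin on a cart in front of the work surface, level with it; the furniture and walls round the work are solid. World frame = base frame: x ahead of the robot, y to its left, z up, the work surface at z = 0. Lengths are in mm, angles in rad, forces in N, time in s.
With the tool pointing down it reaches from about 300 to 775 mm from the base axis. Payload 14.6 kg.
Tool frame: the origin (TCP) lies midway between the tips of the shut fingers; the grasp point (between the pads) lies 19 mm behind it; z points along the fingers, y is the direction in which the jaws open and shut (so a half turn about z gives the same grasp; the last joint's range is limited). The gripper opens to 85 mm and grips with 20 to 120 N. Pads are 22 mm wide; open, the fingers measure 114 mm over their backs; the gripper's body (76 mm by 85 mm) begins 54 mm behind the grasp point. The pads swing forward as they close: fully open they stand 13 mm farther back than shut.
Start: joints at [-1.348, 0.3, 1.521, -0, 1.321, -0.067], TCP at [157.161, -527.057, 195.781] pointing down, gripper open.
Joint ranges: [-3.03, 3.03], [-0.79, 2.21], [0.23, 2.52], [-1.04, 4.18], [0, 3.07], [-2.55, 2.55]. Speed limits (rad/s): [2.22, 2.22, 2.57, 3.14, 3.14, 3.14].

### API

Orientations are given as a rotation vector (axis times angle).
In Python, from cell import state, read_camera, get_calibration, job_done, search_frame, regions_of, place_of gives the robot as it stands.
- The arm moves only by the shell command python3 -m handwheel 'ROWS' [FORCE]. ROWS is JSON, a list of rows, each a list of 7 numbers: the shift along the world's x, y, z in m, then the turn, a rotation vector about the world's x, y, z in degrees, then the opening, from 0 (shut) to 1 (fully open). In form: [[dx, dy, dz, wx, wy, wz, grip], ...]. A call has exactly 5 rows; each row is the pose to reach, as a shift and turn from the pose commanded when the call began; what a row does not reach only later rows make up. A row lasts 1/10 s, in which the tool goes at most 50 mm and 8.59 degrees, less where a joint would pass 70% of its speed; a pose out of reach is approached as far as the arm can. A call with a gripper value outside its range is refused whole. The fingers move at their own pace and stop on an object; FORCE is the grip in N (left out, the last holds). Time passes only in rows, so rows that repeat a pose let the fingers close, or fill a call up. It gives the time, the measured TCP pose, the force and the opening at its end, in the units of the state.
- state(): the state, without advancing time (a new reading comes with each control period).
- read_camera(name): name is "scene" or "top" or "wrist"; returns the picture (420x560x3 uint8, red, green, blue); there is no depth.
- get_calibration(name): a dict with "camera_matrix" (3x3 intrinsics, pixels), "R" (3x3) and "t" (3): a world point X has camera coordinates R X + t. Camera axes: x right, y down, z forward; pixel columns grow to the right and rows downward; lengths in mm; the calibration is good to about 2 mm. A picture is of the moment at which its call begins: read the wrist's pose just before it. get_calibration takes no time and is no camera call; for the wrist camera it gives the pose at the moment of the call.
- job_done(): hands the job in, once; it reports no verdict.
Trained networks look in the newest picture that a camera, given by its name, has taken for a name from the list of things; names that differ only in an ending like _2 or _b are one class to them, and where a whole thing is asked for, a point or a joint stands for the part that bears it (a point fixed in the world has none). Each returns a list of dicts, best first, with "p" (0 to 1); they miss things now and then, are a little off and sometimes report something else, mostly with a low value. They report only what shows in the picture. A call takes as long as a camera call.
- search_frame(camera, target): "box" ([left, top, width, height] as shares, 0 to 1, of the picture: columns of its width, rows of its height, round what is visible of it).
- regions_of(camera, target): "region" (420x560 bool, what is visible of it) and "box" ([left, top, width, height] as shares, 0 to 1, of the picture: columns of its width, rows of its height, round what is visible of it).
- place_of(camera, target): "location" ([column, row] as shares, 0 to 1, of the picture: columns of its width, rows of its height: a listed point, or the origin of a listed thing).
The state is a dict: "t": time; "joint_positions": joint angles; "joint_velocities": joint speeds; "effort": joint torques, N m; "position": TCP position; "tool_rot": TCP orientation; "wrist_force": force on the tool from outside, world axes, zero at the start; "ft_torque": the same for the moment, N m; "finger_gap": finger opening in mm.
Only numpy, scipy, OpenCV 4.12 (cv2) and the standard library are available. Lean on these libraries where they do the work, as an engineer would, in place of code of your own. Each camera call takes 0.05 s, during which the arm holds its last target.

## Working session

There is one attempt and no reset: what is moved stays moved. The work goes in short steps, Python scripts to look and compute and a shell command to move; the robot and the scene stay as the last step left them, time stands still between calls to the robot, and variables do not carry over. Pictures are saved under pics/ and viewed, and the job is handed in when it is done.

```bash
ls; mkdir -p pics
cat > h.py <<'E'
import numpy as np, cv2
from cell import *
def save(im,n): cv2.imwrite('pics/'+n,im[:,:,::-1])
def ray(cam,px,z=0.0):
    c=get_calibration(cam);K=np.array(c['camera_matrix']);R=np.array(c['R']);t=np.array(c['t'])
    px=np.atleast_2d(np.array(px,float)); d=np.linalg.solve(K,np.c_[px,np.ones(len(px))].T); d=(R.T@d).T; o=-R.T@t
    return o+d*((z-o[2])/d[:,2])[:,None]
def proj(cam,X):
    c=get_calibration(cam);K=np.array(c['camera_matrix']);p=(K@(np.array(c['R'])@np.atleast_2d(X).T+np.array(c['t'])[:,None])).T
    return p[:,:2]/p[:,2:]
E
python3 - <<'E'
from h import *
s=state();print({k:np.round(v,3) for k,v in s.items()})
for c in ('top','scene'):
    im=read_camera(c);save(im,c+'0.png')
    for n in('pot','mark'):
        for r in regions_of(c,n)[:2]: print(c,n,r['p'],np.round(np.array(r['box'])*[560,420,560,420],1))
        for r in place_of(c,n)[:2]: 
            p=np.array(r['location'])*[560,420]; print(' place',r['p'],p,ray(c,p))
    for n in('foot_left','foot_right'):
        for r in place_of(c,n)[:1]: 
            p=np.array(r['location'])*[560,420]; print(' place',n,r['p'],p,ray(c,p))
    k=get_calibration(c);print(-np.array(k['R']).T@k['t'])
E
```

```text
pics
{'t': np.float64(0.0), 'joint_positions': array([-1.348,  0.3  ,  1.522,  0.   ,  1.321, -0.067]), 'joint_velocities': array([-0.   ,  0.001,  0.   , -0.001, -0.   , -0.002]), 'effort': array([ 1.0000e-03, -5.4350e+01, -3.6179e+01,  0.0000e+00,  4.0000e-03,
        0.0000e+00]), 'position': array([ 157.095, -526.78 ,  195.201]), 'tool_rot': array([-3.107, -0.453,  0.   ]), 'wrist_force': array([ 0.31 , -0.46 ,  0.108]), 'ft_torque': array([-0.032, -0.065,  0.033]), 'finger_gap': np.float64(85.293)}
top pot 0.67 [209.9 198.5  63.4  66.4]
 place 0.81 [245.224 236.502] [[469.80061546  96.74697541   0.        ]]
top mark 0.64 [201.3 154.   69.8  66.8]
 place 0.59 [234.416 196.014] [[549.3338106  117.78280741   0.        ]]
 place foot_right 0.57 [268.576 239.694] [[463.21851374  51.87680669   0.        ]]
[373.15027339  56.42982677 889.31760868]
scene pot 0.62 [286.4 192.3  64.1  79.8]
 place 0.62 [316.008 246.498] [[471.74343495 101.17827649   0.        ]]
scene mark 0.96 [249.9 238.7  73.3  69.7]
 place 0.58 [286.608 270.186] [[544.26836196 113.67494521   0.        ]]
 place foot_left 0.58 [326.312 269.388] [[481.97136026 149.70581298   0.        ]]
[748.63916063 406.18421665 762.45985162]
```

Run:
```python
import cv2
a=cv2.imread('pics/top0.png')[130:290,170:310];b=cv2.imread('pics/scene0.png')[170:330,230:370]
f=lambda x:cv2.resize(x,None,fx=2.8,fy=2.8,interpolation=cv2.INTER_CUBIC)
cv2.imwrite('pics/crop0.png',cv2.hconcat([f(a),f(b)]))
```

```text
(no output)
```

View pics/crop0.png

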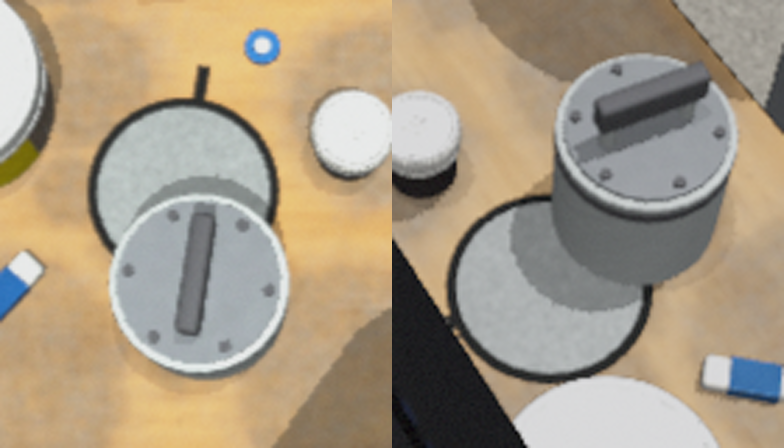

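View pics/scene0.png

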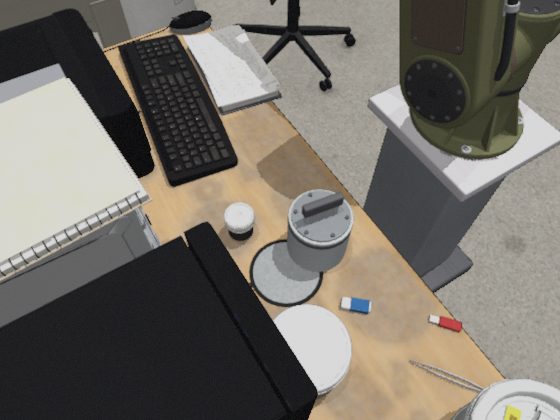

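View pics/top0.png

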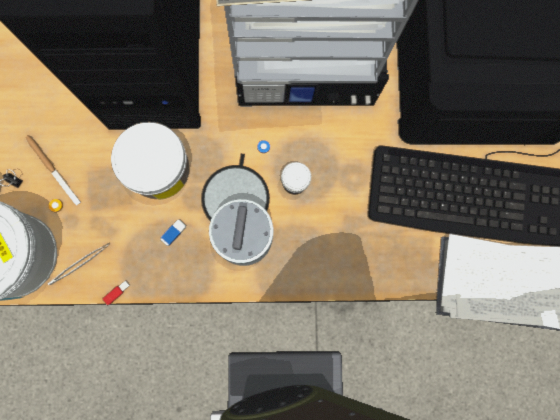

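```bash
cat > fit.py <<'E'
from h import *
from scipy.optimize import minimize, least_squares
def dark(im,box,th=80):
    m=np.zeros(im.shape[:2],np.uint8);l,t,w,h=[int(v) for v in box]
    m[t:t+h,l:l+w]=(im[t:t+h,l:l+w].max(2)<th);return m
def boxhull(cam,p):
    x,y,a=p[:3];c,s=np.cos(a),np.sin(a)
    P=[[x+c*u-s*v,y+s*u+c*v,z] for u in(-35,35) for v in(-7,7) for z in(126,150)]
    return proj(cam,P)
def soft(cam,p,S=8):
    q=cv2.convexHull(boxhull(cam,p).astype(np.float32))
    m=np.zeros((420,560),np.uint8);cv2.fillConvexPoly(m,np.round((q)*256).astype(np.int32),255,cv2.LINE_AA,8);return m/255.
def fitbar(masks,p0):
    def f(p):
        return sum(np.abs(soft(c,p)-m).sum() for c,m in masks.items())
    best=None
    for da in(-.15,0,.15):
        r=minimize(f,[p0[0],p0[1],p0[2]+da],method='Nelder-Mead',options=dict(initial_simplex=[[p0[0],p0[1],p0[2]+da],[p0[0]+8,p0[1],p0[2]+da],[p0[0],p0[1]+8,p0[2]+da],[p0[0],p0[1],p0[2]+da+.15]]))
        if best is None or r.fun<best.fun: best=r
    return best.x,best.fun
E
python3 - <<'E'
from fit import *
masks={}
T=cv2.imread('pics/top0.png')[:,:,::-1];Sc=cv2.imread('pics/scene0.png')[:,:,::-1]
mt=dark(T,(228,200,24,54));ms=dark(Sc,(300,190,46,30))
print(mt.sum(),ms.sum())
for d in ({'top':mt,'scene':ms},{'top':mt},{'scene':ms}):
    print(fitbar(d,[470,98,0.]))
# ring
for c,im,box,ex in(('top',T,(195,145,85,60),None),('scene',Sc,(240,232,55,80),None)):
    g=im.max(2);l,t,w,h=box
    m=np.zeros_like(g,bool);m[t:t+h,l:l+w]=g[t:t+h,l:l+w]<75
    ys,xs=np.nonzero(m);W=ray(c,np.c_[xs,ys])[:,:2]
    c0=np.array([549,116.])
    for it in range(5):
        r=np.hypot(*(W-c0).T);k=np.abs(r-63.5)<9
        c0=least_squares(lambda q:np.hypot(*(W[k]-q).T)-63.5,c0,loss='soft_l1').x
    print(c,c0,k.sum())
    r=np.hypot(*(W-c0).T);k=(r>69)&(r<100)
    d=W[k]-c0;print(k.sum(),np.round(np.c_[r[k],np.degrees(np.arctan2(d[:,1],d[:,0]))],0)[:40].tolist())
E
```

```text
8 257
(array([4.71764760e+02, 1.01753309e+02, 9.46328846e-02]), np.float64(920.243137254902))
(array([ 9.59478650e+02, -7.75610364e+01, -2.27558045e-01]), np.float64(8.0))
(array([4.71932103e+02, 1.01756539e+02, 9.09652316e-02]), np.float64(439.62745098039215))
top [545.97246809 116.44470414] 216
24 [[87.0, -8.0], [87.0, -9.0], [87.0, -10.0], [85.0, -8.0], [85.0, -9.0], [85.0, -10.0], [83.0, -8.0], [83.0, -9.0], [83.0, -11.0], [81.0, -8.0], [81.0, -10.0], [79.0, -8.0], [79.0, -10.0], [77.0, -9.0], [77.0, -10.0], [74.0, -7.0], [75.0, -9.0], [75.0, -10.0], [72.0, -7.0], [73.0, -9.0], [73.0, -11.0], [70.0, -8.0], [71.0, -9.0], [71.0, -11.0]]
scene [547.39355427 114.72466949] 335
550 [[83.0, -129.0], [83.0, -131.0], [81.0, -129.0], [81.0, -131.0], [81.0, -132.0], [79.0, -131.0], [79.0, -132.0], [79.0, -134.0], [99.0, -81.0], [77.0, -133.0], [77.0, -134.0], [100.0, -78.0], [75.0, -134.0], [100.0, -77.0], [98.0, -78.0], [73.0, -135.0], [99.0, -75.0], [99.0, -74.0], [82.0, -32.0], [82.0, -31.0], [82.0, -29.0], [80.0, -29.0], [82.0, -28.0], [80.0, -28.0], [78.0, -28.0], [82.0, -26.0], [80.0, -26.0], [78.0, -26.0], [82.0, -25.0], [80.0, -25.0], [78.0, -25.0], [77.0, -25.0], [82.0, -24.0], [80.0, -24.0], [79.0, -23.0], [77.0, -23.0], [75.0, -23.0], [82.0, -22.0], [81.0, -22.0], [79.0, -22.0]]
```

Run:
```python
from fit import *
T=cv2.imread('pics/top0.png')[:,:,::-1];Sc=cv2.imread('pics/scene0.png')[:,:,::-1]
print(T[225,225:252].max(1),Sc[207,300:345].max(1))
for th in (85,95,105):
    mt=dark(T,(228,200,24,54),th);ms=dark(Sc,(300,190,46,30),th)
    print(th,mt.sum(),ms.sum())
    for d in ({'top':mt,'scene':ms},{'top':mt},{'scene':ms}):
        x,f=fitbar(d,[470,98,-.1]);print(x,f,[soft(c,x).sum() for c in d])
m=mark=np.array([546.5,115.7]);a=np.radians(-9)
```

```text
[177 178 178 178 176 176 176 177 176 172 125 102 112 118 123 124 123 114
  95  84 153 176 179 179 178 181 178] [161 142  96  84 106 115 117 117 119 119 118 117 114 110 105  96  87  77
  67  59  54  49  53  52  49  53  51  51  47  50  52  50  50  61  65  84
  94  96 119 142 147 149 158 159 160]
85 29 281
[ 4.70249092e+02  9.85248280e+01 -2.42788882e-02] 897.2196078431373 [np.float64(494.0392156862745), np.float64(705.9098039215686)]
[4.70566844e+02 9.41403551e+01 1.01526420e-01] 452.22745098039223 [np.float64(479.8549019607844)]
[4.72647485e+02 1.01534592e+02 4.56588486e-02] 423.91372549019604 [np.float64(694.8666666666667)]
95 60 324Traceback (most recent call last):
  File "<stdin>", line 8, in <module>
  File "fit.py", line 18, in fitbar
    r=minimize(f,[p0[0],p0[1],p0[2]+da],method='Nelder-Mead',options=dict(initial_simplex=[[p0[0],p0[1],p0[2]+da],[p0[0]+8,p0[1],p0[2]+da],[p0[0],p0[1]+8,p0[2]+da],[p0[0],p0[1],p0[2]+da+.15]]))
    res = _minimize_neldermead(fun, x0, args, callback, bounds=bounds,
                               **options)
    fxcc = func(xcc)
    fx = function(np.copy(x), *(wrapper_args + args))
  File "fit.py", line 15, in f
    return sum(np.abs(soft(c,p)-m).sum() for c,m in masks.items())
  File "fit.py", line 15, in <genexpr>
    return sum(np.abs(soft(c,p)-m).sum() for c,m in masks.items())
                      ~~~~^^^^^
  File "fit.py", line 11, in soft
    q=cv2.convexHull(boxhull(cam,p).astype(np.float32))
                     ~~~~~~~^^^^^^^
  File "fit.py", line 9, in boxhull
    return proj(cam,P)
  File "h.py", line 9, in proj
    c=get_calibration(cam);K=np.array(c['camera_matrix']);p=(K@(np.array(c['R'])@np.atleast_2d(X).T+np.array(c['t'])[:,None])).T
ValueError: time passes only in moves, steps and waits
```

```bash
python3 - <<'E'
s=open('h.py').read()
s=s.replace("def save","import cell\n_C={}\ndef get_calibration(n):\n    if n=='wrist': return cell.get_calibration(n)\n    if n not in _C: _C[n]=cell.get_calibration(n)\n    return _C[n]\ndef save",1)
open('h.py','w').write(s)
E
python3 - <<'E'
from fit import *
print(state()['t'])
T=cv2.imread('pics/top0.png')[:,:,::-1];Sc=cv2.imread('pics/scene0.png')[:,:,::-1]
for th in (128,136):
    mt=dark(T,(228,200,24,54),th);ms=dark(Sc,(300,190,46,30),th)
    print(th,mt.sum(),ms.sum())
    for d in ({'top':mt,'scene':ms},{'top':mt},{'scene':ms}):
        x,f=fitbar(d,[470,98,-.1]);print(x,f,[soft(c,x).sum() for c in d])
E
```

```text
0.7
128 421 796
[ 4.70946497e+02  1.00450709e+02 -1.17305496e-01] 299.2470588235294 [np.float64(501.7254901960784), np.float64(727.0392156862745)]
[ 4.70361284e+02  9.96513071e+01 -1.30585543e-01] 102.94901960784314 [np.float64(502.1372549019608)]
[ 4.71432408e+02  1.01173580e+02 -1.14622591e-01] 182.01176470588234 [np.float64(727.1960784313725)]
136 469 854
[ 4.71057410e+02  1.00165737e+02 -1.19780306e-01] 317.2196078431373 [np.float64(501.3176470588235), np.float64(728.4470588235295)]
[ 4.71800757e+02  9.95725116e+01 -1.36544322e-01] 91.26666666666667 [np.float64(504.26666666666665)]
[ 4.70938592e+02  1.00725630e+02 -1.12232155e-01] 213.49019607843138 [np.float64(725.7176470588236)]
```

```bash
python3 -m handwheel '[[0.021,0.042,0.006,0,0,-1.6,1],[0.042,0.084,0.012,0,0,-3.2,1],[0.063,0.126,0.018,0,0,-4.8,1],[0.084,0.168,0.024,0,0,-6.4,1],[0.105,0.209,0.03,0,0,-8,1]]' 60
python3 -m handwheel '[[0.021,0.042,0,0,0,-1.6,1],[0.042,0.084,0,0,0,-3.2,1],[0.063,0.126,0,0,0,-4.8,1],[0.084,0.168,0,0,0,-6.4,1],[0.105,0.209,0,0,0,-8,1]]'
python3 -m handwheel '[[0.021,0.042,0,0,0,-1.6,1],[0.042,0.084,0,0,0,-3.2,1],[0.063,0.126,0,0,0,-4.8,1],[0.084,0.168,0,0,0,-6.4,1],[0.104,0.209,0,0,0,-7.6,1]]'
```

```text
t: 1.2
position: [262.6, -316.3, 226.1]
tool_rot: [3.133, 0.233, 0.0]
wrist_force: [1.2, -1.1, 0.0]
finger_gap: 85.2
t: 1.7
position: [367.6, -107.2, 226.1]
tool_rot: [3.141, 0.015, 0.002]
wrist_force: [0.5, -0.7, 0.4]
finger_gap: 85.2
t: 2.2
position: [471.7, 102.1, 225.9]
tool_rot: [-3.136, 0.193, -0.001]
wrist_force: [0.6, -0.8, -0.4]
finger_gap: 85.8
```

Run:
```python
from h import *
im=read_camera('wrist');save(im,'w1.png')
print(np.round(get_calibration('wrist')['t'],1), proj('wrist',[[471,100,150],[471+35*.993,100-35*.12,150],[546.5,115.7,0]]))
for r in place_of('wrist','mark')[:1]+regions_of('wrist','pot')[:1]: print(r['p'],r.get('location'),r.get('box'))
```

```text
[163.9 399.4 526.5] [[289.02762741 207.80116093]
 [289.28437796 165.26511356]
 [265.98329228 117.97186926]]
0.85 [0.4657, 0.2843] None
0.61 None [0.4091, 0.3157, 0.2025, 0.2743]
```

View pics/w1.png

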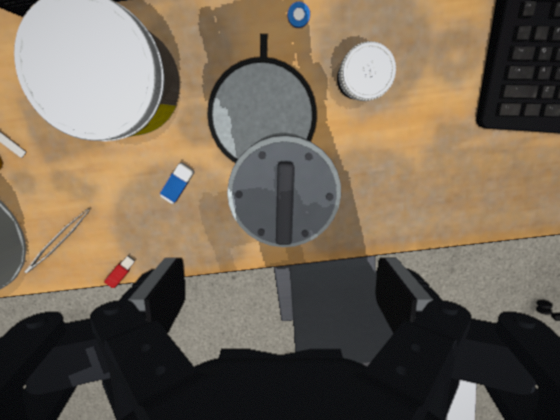

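Run:
```python
from fit import *
W=cv2.imread('pics/w1.png')[:,:,::-1]
m=dark(W,(274,156,24,92),75);print(m.sum(),W[200,270:305].max(1))
c=get_calibration('wrist')
import h; h._C['wrist']=c
import fit
h.get_calibration=lambda n:h._C[n] if n in h._C else h.cell.get_calibration(n)
x,f=fitbar({'wrist':m},[471,101,-.12]);print(x,f,soft('wrist',x).sum())
g=W.max(2);mm=np.zeros_like(g,bool);mm[30:150,200:325]=g[30:150,200:325]<60
ys,xs=np.nonzero(mm);P=ray('wrist',np.c_[xs,ys])[:,:2];c0=np.array([547,118.])
for it in range(5):
    r=np.hypot(*(P-c0).T);k=np.abs(r-63.5)<8
    c0=least_squares(lambda q:np.hypot(*(P[k]-q).T)-63.5,c0,loss='soft_l1').x
d=P-c0;r=np.hypot(*d.T);s=(r>69)&(r<92)&(np.abs(np.arctan2(d[:,1],d[:,0]))<.4)
print(c0,k.sum(),s.sum(),np.degrees(np.median(np.arctan2(d[s,1],d[s,0]))))
s=state();print(s['position'],s['joint_positions'])
```

```text
1415 [ 90  90  89  90  89  83  67  49  50  55  55  57  57  59  58  58  58  58
  56  56  54  49  50  67  86  90  90  89  89  89  92  95 100 105 107]
[ 4.70215197e+02  9.90050731e+01 -1.43308699e-01] 194.74901960784314 1606.2666666666669
[546.97265576 115.80469626] 1082 126 -9.125209325898927
[471.3665231  101.73955422 225.23588393] [1.36568782e-01 1.25235866e-01 1.66315379e+00 6.65661871e-05
 1.35418678e+00 1.82616738e+00]
```

```bash
python3 -m handwheel '[[-0.001,-0.0015,-0.025,0,0,0,1],[-0.001,-0.0015,-0.05,0,0,0,1],[-0.001,-0.0015,-0.075,0,0,0,1],[-0.001,-0.0015,-0.095,0,0,0,1],[-0.001,-0.0015,-0.107,0,0,0,1]]'
python3 -m handwheel '[[0,0,0,0,0,0,0.5],[0,0,0,0,0,0,0.3],[0,0,0,0,0,0,0.15],[0,0,0,0,0,0,0],[0,0,0,0,0,0,0]]' 60
python3 -m handwheel '[[0,0,0,0,0,0,0],[0,0,0,0,0,0,0],[0,0,0,0,0,0,0],[0,0,0,0,0,0,0],[0,0,0,0,0,0,0]]' 110
```

```text
t: 2.85
position: [469.4, 97.4, 117.6]
tool_rot: [3.135, -0.193, -0.002]
wrist_force: [-0.4, -0.7, 1.0]
finger_gap: 85.7
t: 3.35
position: [470.4, 98.5, 119.3]
tool_rot: [-3.136, 0.192, -0.001]
wrist_force: [-0.2, -0.2, -0.4]
finger_gap: 12.2
t: 3.85
position: [470.2, 98.4, 118.8]
tool_rot: [3.136, -0.192, -0.0]
wrist_force: [-0.2, -0.0, 0.3]
finger_gap: 0.1
```

Run:
```python
from h import *
for c in ('wrist','scene','top'):
    im=read_camera(c);save(im,c+'2.png')
a=cv2.imread('pics/top2.png')[130:290,170:310];b=cv2.imread('pics/scene2.png')[150:310,230:370]
f=lambda x:cv2.resize(x,None,fx=2.8,fy=2.8,interpolation=cv2.INTER_CUBIC)
cv2.imwrite('pics/crop2.png',cv2.hconcat([f(a),f(b)]))
print(state()['finger_gap'])
```

```text
0.14272005918592104
```

View pics/crop2.png

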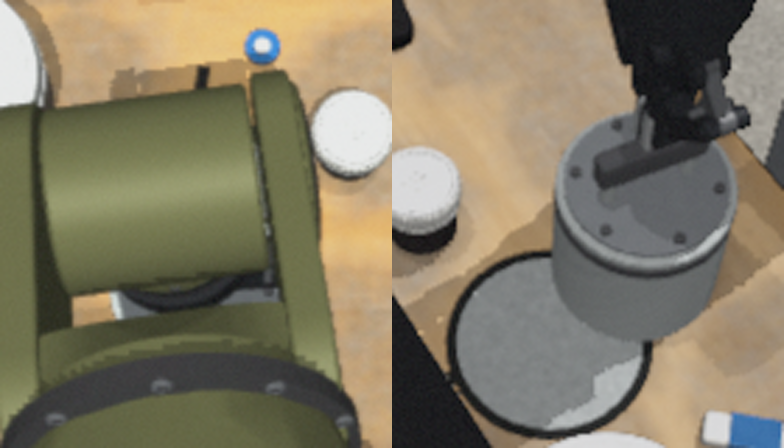

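View pics/wrist2.png

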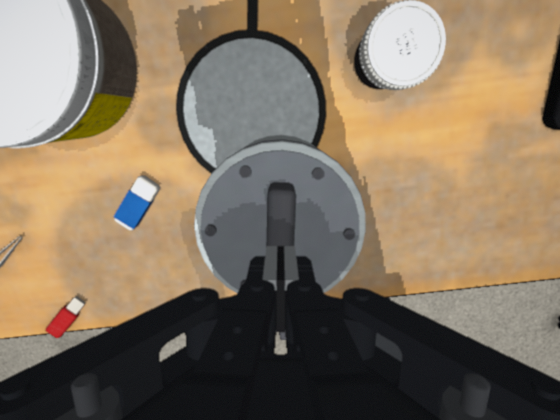

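Run:
```python
from h import *
b=cv2.imread('pics/scene2.png')[165:235,280:360];w=cv2.imread('pics/wrist2.png')[170:370,200:360]
cv2.imwrite('pics/z2.png',cv2.hconcat([cv2.resize(b,(480,420),interpolation=cv2.INTER_CUBIC),cv2.resize(w,(320,420),interpolation=cv2.INTER_CUBIC)]))
print(proj('scene',[[470,98.4,119],[470,98.4,138],[470.7,100,150]]),state()['position'])
```

```text
[[321.51672356 210.86551334]
 [322.54430863 204.57508107]
 [323.42296308 201.36627613]] [470.14973798  98.45215387 118.77375283]
```

View pics/z2.png

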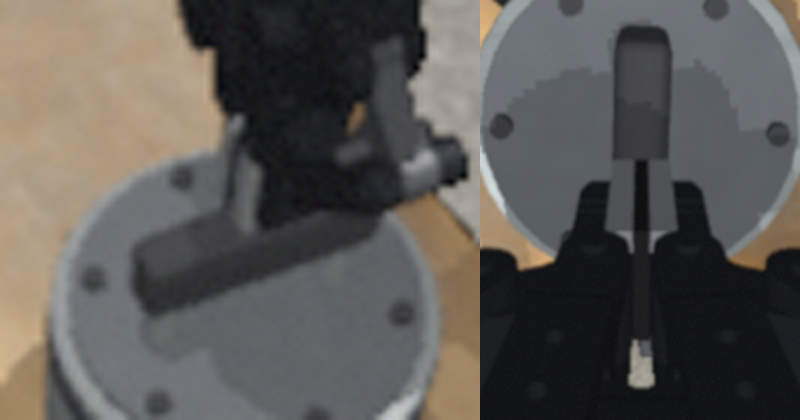

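Run:
```python
from h import *
c=get_calibration('wrist');R=np.array(c['R']);print(-R.T@c['t'],R[2])
P=[[470,98.4,z] for z in (119,138,150)]+[[470.7+u*.992,100-u*.125,150] for u in(-35,35)]
print(proj('wrist',P).round(1))
for z in (108,): print(ray('wrist',[[281,217]],z))
```

```text
[536.30141456  91.01087992 296.96904314] [-0.26032902  0.03144916 -0.96500764]
[[281.3 238.6]
 [281.4 251.1]
 [281.5 260.5]
 [278.1 320.8]
 [278.3 190.9]]
[[480.03804512  97.32296782 108.        ]]
```

Run:
```python
from h import *
c=get_calibration('wrist');print(c['camera_matrix'])
print(proj('wrist',[[471,155,104],[471,45,104],[526,100,104],[416,100,104],[546.8,115.8,0],[546.8,179.5,0],[546.8,52,0]]).round(1))
s=state();print(s)
```

```text
[[318.89014997   0.         280.20738629]
 [  0.         318.89014997 208.78432806]
 [  0.           0.           1.        ]]
[[193.7 239. ]
 [364.8 219.1]
 [267.1 141.9]
 [288.4 304.9]
 [251.1 113.5]
 [180.9 122.5]
 [322.3 104.4]]
{'t': 4.0, 'joint_positions': array([1.30151753e-01, 2.28576475e-01, 1.80216096e+00, 5.03250701e-06,
       1.11088732e+00, 1.82299891e+00]), 'joint_velocities': array([-7.27514189e-04, -8.88002204e-04, -2.48504994e-06,  5.74303100e-04,
        6.26463885e-04,  1.14931096e-03]), 'effort': array([ 3.65324071e-03, -4.66381609e+01, -3.27266049e+01,  2.57783713e-04,
        5.12862516e-04, -7.57325756e-05]), 'position': array([470.14973798,  98.45215387, 118.77375283]), 'tool_rot': array([ 3.13574278e+00, -1.91601422e-01, -5.08489717e-05]), 'wrist_force': array([-0.1107506 , -1.39620761,  0.45230828]), 'ft_torque': array([-0.03685697,  0.0405303 ,  0.00395183]), 'finger_gap': 0.14272005918592104}
```

```bash
python3 -m handwheel '[[0,0,0,0,0,0,0.4],[0,0,0,0,0,0,0.4],[0,0,0,0,0,0,0.4],[0,0,0,0,0,0,0.4],[0,0,0,0,0,0,0.4]]' 60
python3 - <<'E'
from h import *
b=read_camera('scene')[165:235,280:360,::-1];w=read_camera('wrist')[170:370,200:360,::-1]
cv2.imwrite('pics/z3.png',cv2.hconcat([cv2.resize(b,(480,420),interpolation=cv2.INTER_CUBIC),cv2.resize(w,(320,420),interpolation=cv2.INTER_CUBIC)]))
E
```

```text
t: 4.5
position: [470.2, 98.5, 118.8]
tool_rot: [-3.136, 0.192, -0.0]
wrist_force: [-0.3, 0.3, -0.7]
finger_gap: 33.8
```

View pics/z3.png

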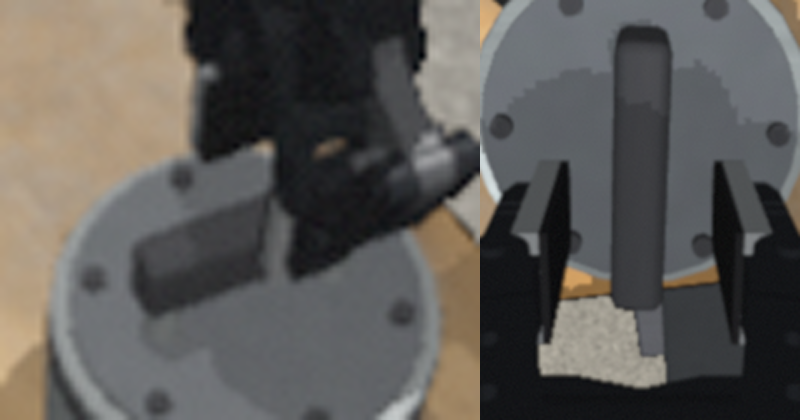

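```bash
python3 -m handwheel '[[0,0,0,0,0,0,0.2],[0,0,0,0,0,0,0.1],[0,0,0,0,0,0,0.1],[0,0,0,0,0,0,0.1],[0,0,0,0,0,0,0.1]]' 30
```

```text
t: 5.1
position: [470.2, 98.4, 118.8]
tool_rot: [-3.136, 0.192, 0.0]
wrist_force: [-0.4, -0.2, -0.2]
finger_gap: 8.4
```

Run:
```python
from h import *
b=read_camera('scene')[165:235,280:360,::-1];w=read_camera('wrist')[170:370,200:360,::-1]
cv2.imwrite('pics/z4.png',cv2.hconcat([cv2.resize(b,(480,420),interpolation=cv2.INTER_CUBIC),cv2.resize(w,(320,420),interpolation=cv2.INTER_CUBIC)]))
```

```text
(no output)
```

View pics/z4.png

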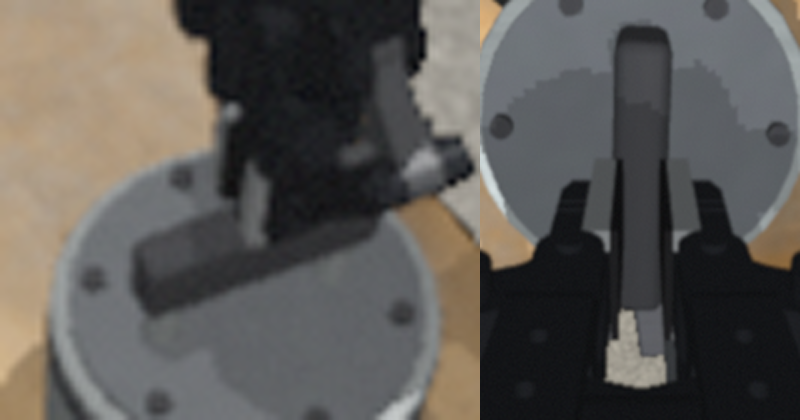

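Run:
```python
from h import *
def z(P): return ((proj('scene',P)-[280,165])*6).round(0).tolist()
for y in (103,107,115.4):
    print(y,[z([[x,y,zz]])[0] for zz in (119,135,150) for x in (459,470,481)])
w=lambda P:((proj('wrist',P)-[200,170])*[2,2.1]).round(0).tolist()
for y in(94,103,115): print(y,[w([[481,y,zz]])[0] for zz in (119,135,150,157)])
print([w([[470.7+u*.992+.125*v,100-u*.125+v,zz]])[0] for zz in(150,140) for u in(-35,35) for v in(-7,7)])
```

```text
103 [[291.0, 270.0], [259.0, 287.0], [225.0, 305.0], [297.0, 238.0], [264.0, 256.0], [230.0, 274.0], [303.0, 207.0], [269.0, 225.0], [235.0, 243.0]]
107 [[300.0, 280.0], [267.0, 298.0], [234.0, 316.0], [306.0, 249.0], [272.0, 266.0], [239.0, 284.0], [312.0, 218.0], [278.0, 236.0], [243.0, 254.0]]
115.4 [[317.0, 303.0], [284.0, 320.0], [251.0, 338.0], [324.0, 271.0], [290.0, 289.0], [256.0, 307.0], [330.0, 241.0], [296.0, 259.0], [261.0, 277.0]]
94 [[173.0, 105.0], [174.0, 124.0], [175.0, 145.0], [176.0, 156.0]]
103 [[142.0, 109.0], [141.0, 128.0], [139.0, 149.0], [138.0, 160.0]]
115 [[102.0, 114.0], [97.0, 133.0], [91.0, 155.0], [88.0, 167.0]]
[[183.0, 317.0], [129.0, 317.0], [187.0, 44.0], [127.0, 44.0], [182.0, 294.0], [131.0, 294.0], [185.0, 35.0], [129.0, 35.0]]
```

```bash
python3 -m handwheel '[[0.0005,0.0015,0,0,0,0,0.4],[0.0005,0.0015,0,0,0,0,0.4],[0.0005,0.0015,-0.004,0,0,0,0.4],[0.0005,0.0015,-0.007,0,0,0,0.4],[0.0005,0.0015,-0.009,0,0,0,0.4]]' 60
python3 - <<'E'
from h import *
print(state()['position'])
b=read_camera('scene')[165:235,280:360,::-1];w=read_camera('wrist')[170:370,200:360,::-1]
cv2.imwrite('pics/z5.png',cv2.hconcat([cv2.resize(b,(480,420),interpolation=cv2.INTER_CUBIC),cv2.resize(w,(320,420),interpolation=cv2.INTER_CUBIC)]))
w=lambda P:((proj('wrist',P)-[200,170])*[2,2.1]+[480,0]).round(0).tolist()
for y in(117,): print(y,[w([[481,y,zz]])[0] for zz in (110,120,130,140,150,157)])
E
```

```text
t: 5.7
position: [470.5, 99.9, 109.3]
tool_rot: [3.136, -0.192, -0.001]
wrist_force: [-0.4, -0.5, 1.0]
finger_gap: 33.8
[470.4725735   99.91268137 109.27439748]
117 [[580.0, 116.0], [577.0, 128.0], [573.0, 141.0], [569.0, 156.0], [564.0, 172.0], [561.0, 185.0]]
```

View pics/z5.png

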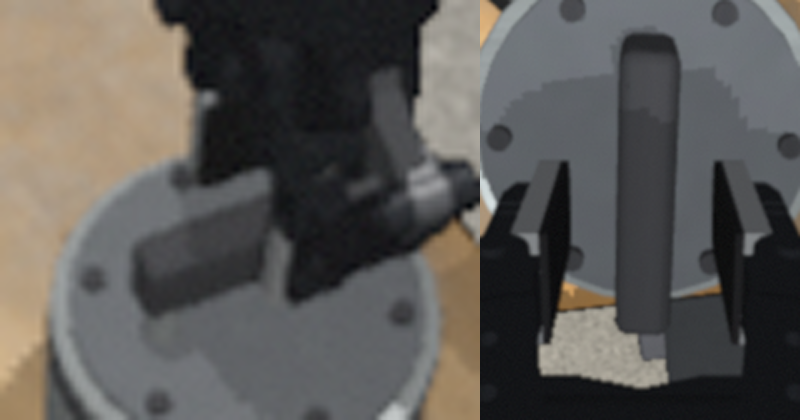

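```bash
python3 -m handwheel '[[0,-0.0015,-0.004,0,0,0,0.4],[0,-0.0015,-0.008,0,0,0,0.4],[0,-0.0015,-0.012,0,0,0,0.4],[0,-0.0015,-0.016,0,0,0,0.4],[0,-0.0015,-0.019,0,0,0,0.4]]' 60
python3 -m handwheel '[[0,0,0,0,0,0,0.25],[0,0,0,0,0,0,0.1],[0,0,0,0,0,0,0],[0,0,0,0,0,0,0],[0,0,0,0,0,0,0]]' 60
python3 - <<'E'
from h import *
print(state()['position'],state()['finger_gap'])
b=read_camera('scene')[165:235,280:360,::-1];w=read_camera('wrist')[170:370,200:360,::-1]
cv2.imwrite('pics/z6.png',cv2.hconcat([cv2.resize(b,(480,420),interpolation=cv2.INTER_CUBIC),cv2.resize(w,(320,420),interpolation=cv2.INTER_CUBIC)]))
E
```

```text
t: 6.3
position: [470.6, 98.5, 90.3]
tool_rot: [3.136, -0.192, -0.001]
wrist_force: [0.4, -0.7, 0.1]
finger_gap: 34.4
t: 6.8
position: [470.7, 98.5, 90.8]
tool_rot: [-3.136, 0.192, -0.0]
wrist_force: [1.4, 1.1, -3.2]
finger_gap: 13.2
[470.74724178  98.49727312  90.81384484] 13.176230889970393
```

View pics/z6.png

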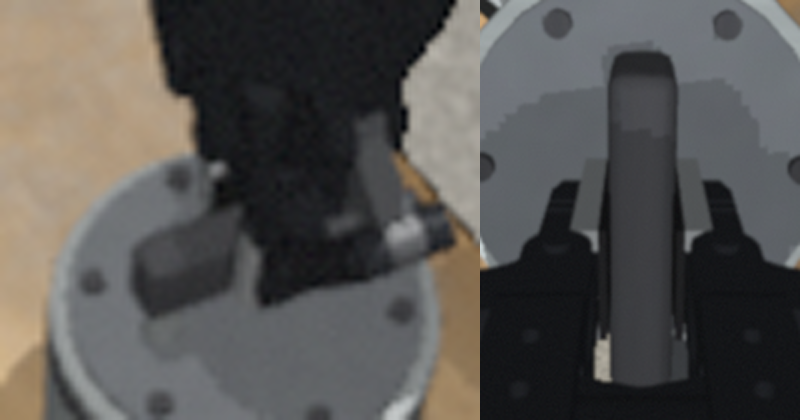

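```bash
cat > plan.py <<'E'
import numpy as np
from scipy.spatial.transform import Rotation as Ro
def pose(P0,c,yaw0,side,tilt,dyaw):
    """rigid motion of TCP point P0 (pot flat at c,yaw0) about foot side(+1 left,-1 right). tilt deg lifting other side, then yaw dyaw deg about vertical thru foot"""
    a=np.radians(yaw0);ex=np.array([np.cos(a),np.sin(a),0]);ey=np.array([-np.sin(a),np.cos(a),0])
    F=np.array([c[0],c[1],0])+side*55*ey
    R=Ro.from_euler('z',dyaw,degrees=True)*Ro.from_rotvec(-side*np.radians(tilt)*ex)
    return F+R.apply(np.array(P0)-F),R
def rows(P0,c,yaw0,side,seq,n=5):
    """seq: list of (tilt,dyaw), first = start pose"""
    out=[]
    for i in range(1,len(seq)):
        if (i-1)%n==0: ps,Rs=pose(P0,c,yaw0,side,*seq[i-1]); print('call')
        p,R=pose(P0,c,yaw0,side,*seq[i]);d=(p-ps)/1000;w=np.degrees((R*Rs.inv()).as_rotvec())
        print(np.round(d,4).tolist(),np.round(w,2).tolist())
E
python3 - <<'E'
from plan import *
for z in (90.5,105,120):
    rows([471,98.45,z],[471,98.45],-7,1,[(t,0) for t in np.linspace(0,10.5,11)])
E
python3 -m handwheel '[[0,0,0,0,0,0,0],[0,0,0,0,0,0,0],[0,0,0,0,0,0,0],[0,0,0,0,0,0,0],[0,0,0,0,0,0,0]]' 100
```

```text
call
[0.0002, 0.0017, 0.001] [-1.04, 0.13, 0.0]
[0.0004, 0.0033, 0.002] [-2.08, 0.26, 0.0]
[0.0006, 0.005, 0.0029] [-3.13, 0.38, 0.0]
[0.0008, 0.0067, 0.0038] [-4.17, 0.51, 0.0]
[0.001, 0.0084, 0.0047] [-5.21, 0.64, 0.0]
call
[0.0002, 0.0017, 0.0008] [-1.04, 0.13, 0.0]
[0.0004, 0.0035, 0.0016] [-2.08, 0.26, -0.0]
[0.0006, 0.0053, 0.0024] [-3.13, 0.38, -0.0]
[0.0009, 0.007, 0.0031] [-4.17, 0.51, 0.0]
[0.0011, 0.0088, 0.0039] [-5.21, 0.64, 0.0]
call
[0.0002, 0.0019, 0.001] [-1.04, 0.13, 0.0]
[0.0005, 0.0039, 0.0019] [-2.08, 0.26, 0.0]
[0.0007, 0.0058, 0.0029] [-3.13, 0.38, 0.0]
[0.001, 0.0078, 0.0037] [-4.17, 0.51, 0.0]
[0.0012, 0.0098, 0.0046] [-5.21, 0.64, 0.0]
call
[0.0002, 0.002, 0.0008] [-1.04, 0.13, 0.0]
[0.0005, 0.004, 0.0016] [-2.08, 0.26, -0.0]
[0.0007, 0.006, 0.0023] [-3.13, 0.38, -0.0]
[0.001, 0.0081, 0.003] [-4.17, 0.51, 0.0]
[0.0012, 0.0101, 0.0037] [-5.21, 0.64, 0.0]
call
[0.0003, 0.0022, 0.001] [-1.04, 0.13, 0.0]
[0.0005, 0.0044, 0.0019] [-2.08, 0.26, 0.0]
[0.0008, 0.0066, 0.0028] [-3.13, 0.38, 0.0]
[0.0011, 0.0089, 0.0037] [-4.17, 0.51, 0.0]
[0.0014, 0.0111, 0.0045] [-5.21, 0.64, 0.0]
call
[0.0003, 0.0023, 0.0008] [-1.04, 0.13, 0.0]
[0.0006, 0.0046, 0.0015] [-2.08, 0.26, -0.0]
[0.0008, 0.0069, 0.0022] [-3.13, 0.38, -0.0]
[0.0011, 0.0092, 0.0029] [-4.17, 0.51, 0.0]
[0.0014, 0.0115, 0.0035] [-5.21, 0.64, 0.0]
t: 7.4
position: [470.8, 98.5, 90.9]
tool_rot: [-3.136, 0.192, -0.0]
wrist_force: [1.9, 2.5, 0.1]
finger_gap: 12.2
```

```bash
cat > rec.py <<'E'
from h import *
from scipy.spatial.transform import Rotation as Ro
import json,sys
s=state();k=get_calibration('wrist');R=np.array(k['R']);c=-R.T@k['t']
L=json.load(open('rec.json')) if __import__('os').path.exists('rec.json') else []
L.append([s['position'].tolist(),s['tool_rot'].tolist(),c.tolist(),R.tolist()]);json.dump(L,open('rec.json','w'))
print(s['position'].round(1),s['wrist_force'].round(1),s['ft_torque'].round(2),'v_tool',Ro.from_rotvec(s['tool_rot']).inv().apply(c-s['position']).round(1),'camR v', (R@(c-s['position'])).round(1))
E
python3 rec.py
python3 -m handwheel '[[0.0002,0.0019,0.001,-1.04,0.13,0,0],[0.0005,0.0039,0.0019,-2.08,0.26,0,0],[0.0007,0.0058,0.0029,-3.13,0.38,0,0],[0.001,0.0078,0.0037,-4.17,0.51,0,0],[0.0012,0.0098,0.0046,-5.21,0.64,0,0]]'
python3 rec.py
```

```text
[470.8  98.5  90.9] [1.9 2.5 0.1] [ 0.29 -0.31  0.02] v_tool [  66.6   -0.7 -178.2] camR v [  -0.6  -17.5 -189.4]
t: 7.9
position: [471.9, 108.0, 95.6]
tool_rot: [3.042, -0.185, -0.009]
wrist_force: [-0.3, -7.3, 2.1]
finger_gap: 12.4
[471.9 108.   95.6] [-0.3 -7.3  2.1] [-1.46 -0.07 -0.  ] v_tool [  66.5   -0.7 -178.3] camR v [  -0.6  -17.5 -189.5]
```

```bash
python3 -m handwheel '[[0.0002,0.0014,0.0008,-1.04,0.13,0,0],[0.0004,0.0029,0.0016,-2.08,0.26,0,0],[0.0006,0.0044,0.0024,-3.13,0.38,0,0],[0.0008,0.0059,0.0032,-4.17,0.51,0,0],[0.001,0.0074,0.004,-5.21,0.64,0,0]]'
python3 rec.py
python3 - <<'E'
from h import *
im=read_camera('scene');save(im,'s7.png');cv2.imwrite('pics/s7c.png',cv2.resize(im[150:320,220:390,::-1],None,fx=3.5,fy=3.5,interpolation=cv2.INTER_CUBIC))
for n in('foot_left',): print([(r['p'],np.round(ray('scene',np.array(r['location'])*[560,420]),1)) for r in place_of('scene',n)])
E
```

```text
t: 8.4
position: [472.6, 116.0, 99.1]
tool_rot: [2.952, -0.18, -0.018]
wrist_force: [0.5, 1.3, -6.6]
finger_gap: 11.8
[472.6 116.   99.1] [ 0.5  1.3 -6.6] [ 0.67 -0.15 -0.05] v_tool [  66.6   -0.6 -178.3] camR v [  -0.5  -17.5 -189.5]
[]
```

View pics/s7c.png

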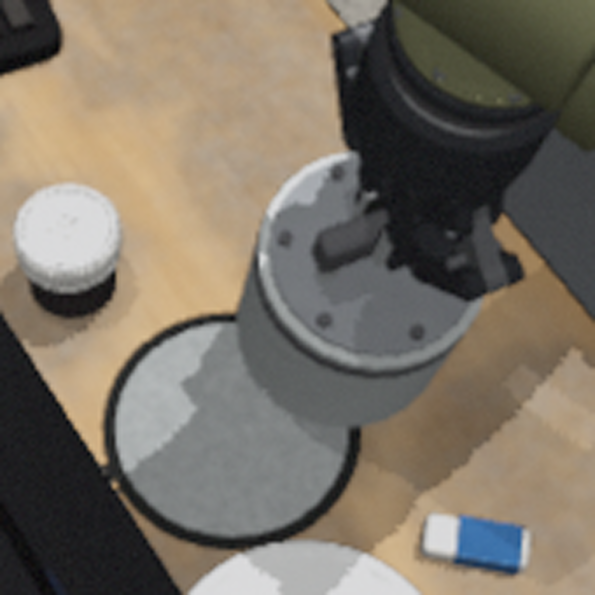

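Run:
```python
from plan import *
rows([471,98.45,90.5],[471,98.45],-7,1,[(10.5,t) for t in np.linspace(0,40,16)])
```

```text
call
[0.0017, -0.0002, 0.0] [0.0, 0.0, 2.67]
[0.0035, -0.0003, 0.0] [0.0, 0.0, 5.33]
[0.0052, -0.0003, -0.0] [-0.0, 0.0, 8.0]
[0.007, -0.0002, 0.0] [0.0, -0.0, 10.67]
[0.0087, -0.0001, 0.0] [0.0, 0.0, 13.33]
call
[0.0017, 0.0002, 0.0] [0.0, -0.0, 2.67]
[0.0035, 0.0005, 0.0] [0.0, -0.0, 5.33]
[0.0052, 0.0009, -0.0] [0.0, -0.0, 8.0]
[0.0068, 0.0014, 0.0] [-0.0, 0.0, 10.67]
[0.0085, 0.002, -0.0] [-0.0, 0.0, 13.33]
call
[0.0016, 0.0006, 0.0] [0.0, -0.0, 2.67]
[0.0032, 0.0013, 0.0] [0.0, -0.0, 5.33]
[0.0048, 0.0021, 0.0] [0.0, 0.0, 8.0]
[0.0063, 0.003, 0.0] [0.0, 0.0, 10.67]
[0.0078, 0.0039, 0.0] [0.0, 0.0, 13.33]
```

```bash
python3 -m handwheel '[[0.0017,-0.0002,-0.0003,0,0,2.67,0],[0.0035,-0.0003,-0.0006,0,0,5.33,0],[0.0052,-0.0003,-0.0008,0,0,8,0],[0.007,-0.0002,-0.001,0,0,10.67,0],[0.0087,-0.0001,-0.001,0,0,13.33,0]]'
python3 -m handwheel '[[0.0017,0.0002,0,0,0,2.67,0],[0.0035,0.0005,0,0,0,5.33,0],[0.0052,0.0009,0,0,0,8,0],[0.0068,0.0014,0,0,0,10.67,0],[0.0085,0.002,0,0,0,13.33,0]]'
python3 -m handwheel '[[0.0016,0.0006,0,0,0,2.67,0],[0.0032,0.0013,0,0,0,5.33,0],[0.0048,0.0021,0,0,0,8,0],[0.0063,0.003,0,0,0,10.67,0],[0.0078,0.0039,0,0,0,13.33,0]]'
python3 rec.py
python3 - <<'E'
from plan import *
rows([471,98.45,90.5],[471,98.45],-7,1,[(t,40) for t in np.linspace(10.5,0,11)])
E
```

```text
t: 9.0
position: [481.8, 115.6, 98.8]
tool_rot: [2.954, 0.166, 0.016]
wrist_force: [-0.3, -0.5, 0.3]
finger_gap: 12.1
t: 9.5
position: [490.3, 117.6, 98.8]
tool_rot: [2.917, 0.508, 0.048]
wrist_force: [-0.1, 0.0, -0.4]
finger_gap: 12.3
t: 10.0
position: [498.1, 121.5, 98.8]
tool_rot: [2.842, 0.844, 0.079]
wrist_force: [-0.5, 0.2, 0.9]
finger_gap: 12.0
[498.1 121.5  98.8] [-0.5  0.2  0.9] [ 0.41  0.28 -0.06] v_tool [  66.9   -0.3 -178.3] camR v [  -0.2  -17.8 -189.6]
call
[0.001, -0.0015, -0.0007] [0.88, 0.57, 0.0]
[0.002, -0.003, -0.0014] [1.76, 1.14, 0.0]
[0.0029, -0.0045, -0.0022] [2.64, 1.72, 0.0]
[0.0039, -0.006, -0.003] [3.52, 2.29, 0.0]
[0.0048, -0.0075, -0.0039] [4.4, 2.86, 0.0]
call
[0.0009, -0.0015, -0.0009] [0.88, 0.57, -0.0]
[0.0019, -0.0029, -0.0018] [1.76, 1.14, -0.0]
[0.0028, -0.0043, -0.0027] [2.64, 1.72, -0.0]
[0.0037, -0.0057, -0.0037] [3.52, 2.29, -0.0]
[0.0046, -0.0071, -0.0047] [4.4, 2.86, 0.0]
```

```bash
python3 -m handwheel '[[0.001,-0.0015,-0.0007,0.88,0.57,0,0],[0.002,-0.003,-0.0014,1.76,1.14,0,0],[0.0029,-0.0045,-0.0022,2.64,1.72,0,0],[0.0039,-0.006,-0.003,3.52,2.29,0,0],[0.0048,-0.0075,-0.0039,4.4,2.86,0,0]]'
python3 rec.py
python3 -m handwheel '[[0.0009,-0.0015,-0.0009,0.88,0.57,0,0],[0.0019,-0.0029,-0.0018,1.76,1.14,0,0],[0.0028,-0.0043,-0.0025,2.64,1.72,0,0],[0.0037,-0.0057,-0.0032,3.52,2.29,0,0],[0.0046,-0.0071,-0.004,4.4,2.86,0,0]]'
python3 rec.py
python3 - <<'E'
from h import *
im=read_camera('scene');save(im,'s8.png');w=read_camera('wrist');save(w,'w8.png')
cv2.imwrite('pics/c8.png',cv2.hconcat([cv2.resize(im[170:310,220:360,::-1],(420,420),interpolation=cv2.INTER_CUBIC),cv2.resize(w[:,:,::-1][:,90:470],(380,420))]))
E
```

```text
t: 10.5
position: [503.1, 113.7, 94.8]
tool_rot: [2.929, 0.867, 0.04]
wrist_force: [0.6, -1.0, 6.5]
finger_gap: 12.5
[503.1 113.7  94.8] [ 0.6 -1.   6.5] [ 0.23  0.29 -0.06] v_tool [  66.9   -0.4 -178.2] camR v [  -0.2  -17.8 -189.6]
t: 11.0
position: [507.5, 107.3, 91.1]
tool_rot: [-3.01, -0.891, -0.001]
wrist_force: [-9.7, 8.1, 23.2]
finger_gap: 12.0
[507.5 107.3  91.1] [-9.7  8.1 23.2] [ 1.38  1.71 -0.1 ] v_tool [  66.9   -0.4 -178.2] camR v [  -0.3  -17.8 -189.5]
```

View pics/c8.png

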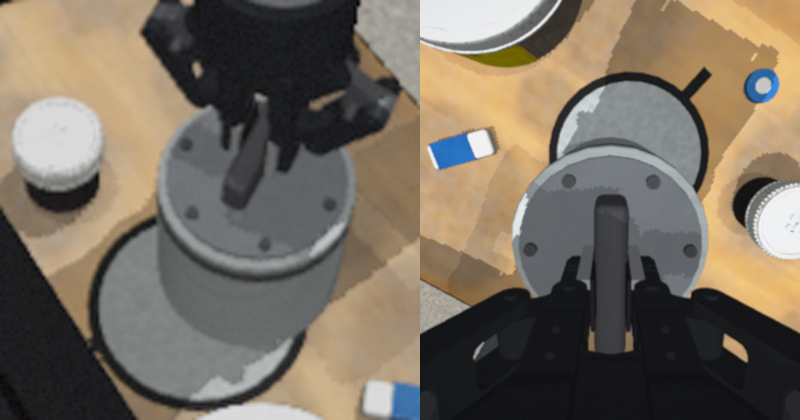

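```bash
python3 -m handwheel '[[0,0,0.0005,0,0,0,0],[0,0,0.0005,0,0,0,0.3],[0,0,0.0005,0,0,0,0.3],[0,0,0.0005,0,0,0,0.3],[0,0,0.0005,0,0,0,0.3]]'
python3 rec.py
python3 - <<'E'
from h import *
im=read_camera('scene');save(im,'s9.png');w=read_camera('wrist');save(w,'w9.png')
s=state();print(s['position'],s['tool_rot'])
k=get_calibration('wrist');import json;json.dump([np.array(k[a]).tolist() for a in('camera_matrix','R','t')],open('k9.json','w'))
for c in('scene','wrist'):
  for n in('pot','mark','foot_left','foot_right'):
    print(c,n,[(r['p'],np.round(ray(c,np.array(r['location'])*[560,420]),1)) for r in place_of(c,n)[:1]])
cv2.imwrite('pics/c9.png',cv2.hconcat([cv2.resize(im[170:310,220:360,::-1],(420,420),interpolation=cv2.INTER_CUBIC),cv2.resize(w[:,:,::-1][:,90:470],(380,420))]))
E
```

```text
t: 11.6
position: [507.2, 106.8, 90.8]
tool_rot: [3.012, 0.892, -0.001]
wrist_force: [0.4, -0.3, -0.7]
finger_gap: 25.2
[507.2 106.8  90.8] [ 0.4 -0.3 -0.7] [-0.01  0.02 -0.05] v_tool [  66.9   -0.4 -178.2] camR v [  -0.3  -17.8 -189.5]
[507.25268284 106.81161189  90.90920694] [ 3.01222171e+00  8.92117030e-01 -3.17782489e-04]
scene pot [(0.87, array([[502.6, 105. ,   0. ]]))]
scene mark [(0.88, array([[544. , 112.9,   0. ]]))]
scene foot_left [(0.96, array([[475.2, 152.6,   0. ]]))]
scene foot_right [(0.85, array([[535.7,  68.9,   0. ]]))]
wrist pot [(0.76, array([[505.8, 106. ,   0. ]]))]
wrist mark []
wrist foot_left []
wrist foot_right []
```

View pics/c9.png

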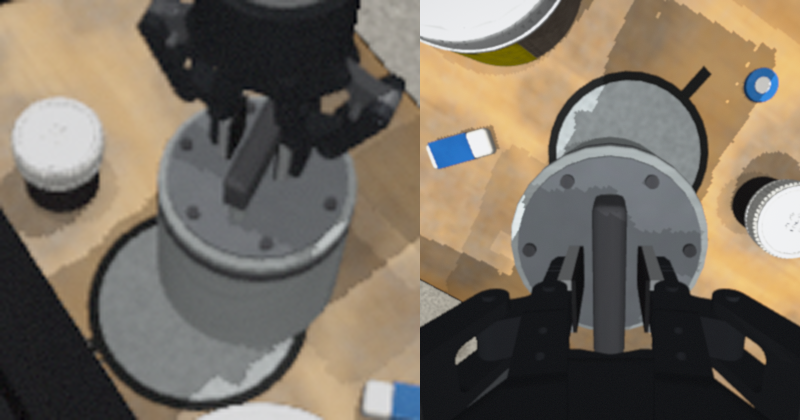

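Run:
```python
from h import *
import json,h
from scipy.optimize import least_squares
a=json.load(open('k9.json'));h._C['w']={'camera_matrix':np.array(a[0]),'R':np.array(a[1]),'t':np.array(a[2])}
for c,f,th in(('scene','s9.png',75),('w','w9.png',60)):
    g=cv2.imread('pics/'+f).max(2);ys,xs=np.nonzero(g<th);P=ray(c,np.c_[xs,ys])[:,:2]
    for s0 in ((547,116),(543,112)):
        c0=np.array(s0,float)
        for it in range(8):
            r=np.hypot(*(P-c0).T);k=np.abs(r-63.5)<7
            c0=least_squares(lambda q:np.hypot(*(P[k]-q).T)-63.5,c0,loss='soft_l1').x
        d=P-c0;t=np.degrees(np.arctan2(d[:,1],d[:,0]));r=np.hypot(*d.T);s=(r>70)&(r<88)&(abs(t+9)<12)
        print(c,c0,k.sum(),np.histogram(t[k],8,(-180,180))[0],s.sum(),np.median(t[s]))
```

```text
scene [546.96413202 114.84230519] 459 [  2  28  69  96 100  79  70  15] 171 -8.3858859723233
scene [546.95991268 114.83037525] 460 [  2  29  69  96 100  79  70  15] 171 -8.377236422839266
w [547.85664238 115.81288152] 2105 [ 91   0 309 496 492 425 292   0] 230 -9.178668341581979
w [547.85664238 115.81288153] 2105 [ 91   0 309 496 492 425 292   0] 230 -9.17866834248822
```

```bash
python3 -m handwheel '[[0,0,0,0,0,0,0.1],[0,0,0,0,0,0,0],[0,0,0,0,0,0,0],[0,0,0,0,0,0,0],[0,0,0,0,0,0,0]]' 100
python3 rec.py
python3 - <<'E'
from plan import *
A=[507.3,106.8,90.7],[507.3,106.8],33,-1
rows(*A,[(t,0) for t in np.linspace(0,10.5,11)])
print('yaw');rows(*A,[(10.5,-t) for t in np.linspace(0,43,16)])
print('down');rows(*A,[(t,-43) for t in np.linspace(10.5,0,11)])
E
```

```text
t: 12.6
position: [507.2, 107.0, 91.2]
tool_rot: [-3.012, -0.892, 0.0]
wrist_force: [-4.5, 2.6, 5.0]
finger_gap: 12.5
[507.2 107.   91.2] [-4.5  2.6  5. ] [ 0.31  0.72 -0.  ] v_tool [  66.9   -0.4 -178.2] camR v [  -0.3  -17.8 -189.5]
call
[0.0009, -0.0014, 0.001] [0.88, 0.57, 0.0]
[0.0018, -0.0028, 0.002] [1.76, 1.14, 0.0]
[0.0028, -0.0042, 0.0029] [2.64, 1.72, 0.0]
[0.0037, -0.0057, 0.0038] [3.52, 2.29, 0.0]
[0.0046, -0.0072, 0.0047] [4.4, 2.86, 0.0]
call
[0.001, -0.0015, 0.0008] [0.88, 0.57, -0.0]
[0.0019, -0.003, 0.0016] [1.76, 1.14, 0.0]
[0.0029, -0.0045, 0.0024] [2.64, 1.72, -0.0]
[0.0039, -0.006, 0.0031] [3.52, 2.29, -0.0]
[0.0049, -0.0075, 0.0039] [4.4, 2.86, 0.0]
yaw
call
[0.0016, 0.001, 0.0] [-0.0, -0.0, -2.87]
[0.0032, 0.0019, 0.0] [-0.0, 0.0, -5.73]
[0.0049, 0.0027, 0.0] [0.0, -0.0, -8.6]
[0.0067, 0.0034, 0.0] [0.0, 0.0, -11.47]
[0.0084, 0.0041, 0.0] [-0.0, 0.0, -14.33]
call
[0.0018, 0.0006, 0.0] [0.0, -0.0, -2.87]
[0.0036, 0.001, 0.0] [-0.0, -0.0, -5.73]
[0.0055, 0.0014, 0.0] [0.0, 0.0, -8.6]
[0.0073, 0.0017, 0.0] [0.0, 0.0, -11.47]
[0.0092, 0.0019, 0.0] [0.0, -0.0, -14.33]
call
[0.0019, 0.0001, 0.0] [-0.0, 0.0, -2.87]
[0.0038, 0.0001, -0.0] [0.0, 0.0, -5.73]
[0.0056, 0.0, 0.0] [0.0, 0.0, -8.6]
[0.0075, -0.0002, 0.0] [-0.0, 0.0, -11.47]
[0.0094, -0.0005, 0.0] [-0.0, 0.0, -14.33]
down
call
[0.0003, 0.0018, -0.0007] [-1.03, 0.18, 0.0]
[0.0006, 0.0036, -0.0014] [-2.07, 0.36, 0.0]
[0.0009, 0.0053, -0.0022] [-3.1, 0.55, 0.0]
[0.0012, 0.0071, -0.003] [-4.14, 0.73, 0.0]
[0.0015, 0.0088, -0.0039] [-5.17, 0.91, 0.0]
call
[0.0003, 0.0017, -0.0009] [-1.03, 0.18, 0.0]
[0.0006, 0.0034, -0.0018] [-2.07, 0.36, 0.0]
[0.0009, 0.0051, -0.0027] [-3.1, 0.55, 0.0]
[0.0012, 0.0068, -0.0037] [-4.14, 0.73, 0.0]
[0.0015, 0.0084, -0.0047] [-5.17, 0.91, 0.0]
```

```bash
python3 -m handwheel '[[0.0009,-0.0014,0.001,0.88,0.57,0,0],[0.0018,-0.0028,0.002,1.76,1.14,0,0],[0.0028,-0.0042,0.0029,2.64,1.72,0,0],[0.0037,-0.0057,0.0038,3.52,2.29,0,0],[0.0046,-0.0072,0.0047,4.4,2.86,0,0]]'
python3 -m handwheel '[[0.001,-0.0015,0.0008,0.88,0.57,0,0],[0.0019,-0.003,0.0016,1.76,1.14,0,0],[0.0029,-0.0045,0.0024,2.64,1.72,0,0],[0.0039,-0.006,0.0031,3.52,2.29,0,0],[0.0049,-0.0075,0.0039,4.4,2.86,0,0]]'
python3 rec.py
python3 -m handwheel '[[0,0,-0.0003,0,0,0,0],[0,0,-0.0006,0,0,0,0],[0,0,-0.0006,0,0,0,0],[0,0,-0.0006,0,0,0,0],[0,0,-0.0006,0,0,0,0]]'
python3 rec.py
python3 - <<'E'
from h import *
im=read_camera('scene');save(im,'s10.png');w=read_camera('wrist')
cv2.imwrite('pics/c10.png',cv2.hconcat([cv2.resize(im[170:310,220:360,::-1],(420,420),interpolation=cv2.INTER_CUBIC),cv2.resize(w[:,:,::-1][:,90:470],(380,420))]))
print([(r['p'],np.round(ray('scene',np.array(r['location'])*[560,420]),1)) for r in place_of('scene','foot_right')])
E
```

```text
t: 13.1
position: [511.9, 99.5, 95.7]
tool_rot: [-2.926, -0.866, 0.041]
wrist_force: [-2.0, 3.6, 0.9]
finger_gap: 12.2
t: 13.6
position: [516.8, 91.9, 99.5]
tool_rot: [-2.842, -0.842, 0.079]
wrist_force: [-1.6, 2.9, -2.9]
finger_gap: 12.2
[516.8  91.9  99.5] [-1.6  2.9 -2.9] [0.22 0.04 0.03] v_tool [  66.9   -0.4 -178.1] camR v [  -0.3  -17.8 -189.4]
t: 14.1
position: [516.8, 92.3, 99.2]
tool_rot: [-2.843, -0.843, 0.077]
wrist_force: [-1.6, 2.7, 5.4]
finger_gap: 12.1
[516.8  92.3  99.2] [-1.6  2.7  5.4] [0.41 0.42 0.04] v_tool [  66.9   -0.4 -178.1] camR v [  -0.3  -17.8 -189.5]
[]
```

View pics/c10.png

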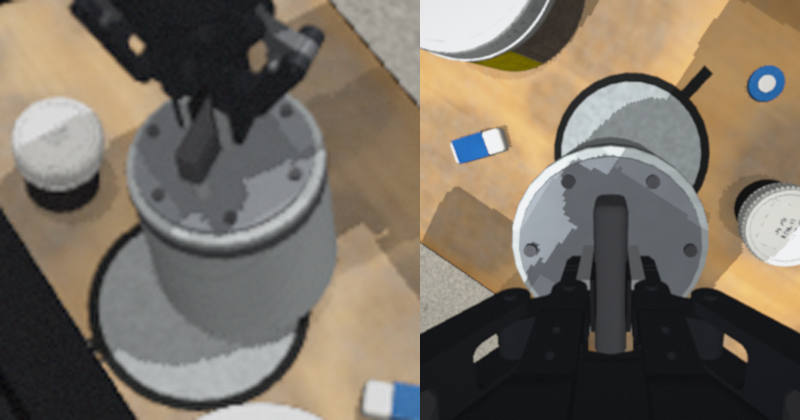

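```bash
python3 -m handwheel '[[0.0016,0.001,0,0,0,-2.87,0],[0.0032,0.0019,0,0,0,-5.73,0],[0.0049,0.0027,0,0,0,-8.6,0],[0.0067,0.0034,0,0,0,-11.47,0],[0.0084,0.0041,0,0,0,-14.33,0]]'
python3 -m handwheel '[[0.0018,0.0006,0,0,0,-2.87,0],[0.0036,0.001,0,0,0,-5.73,0],[0.0055,0.0014,0,0,0,-8.6,0],[0.0073,0.0017,0,0,0,-11.47,0],[0.0092,0.0019,0,0,0,-14.33,0]]'
python3 -m handwheel '[[0.0019,0.0001,0,0,0,-2.87,0],[0.0038,0.0001,0,0,0,-5.73,0],[0.0056,0,0,0,0,-8.6,0],[0.0075,-0.0002,0,0,0,-11.47,0],[0.0094,-0.0005,0,0,0,-14.33,0]]'
python3 -m handwheel '[[0.0003,0.0018,-0.0007,-1.03,0.18,0,0],[0.0006,0.0036,-0.0014,-2.07,0.36,0,0],[0.0009,0.0053,-0.0022,-3.1,0.55,0,0],[0.0012,0.0071,-0.003,-4.14,0.73,0,0],[0.0015,0.0088,-0.0039,-5.17,0.91,0,0]]'
python3 -m handwheel '[[0.0003,0.0017,-0.0009,-1.03,0.18,0,0],[0.0006,0.0034,-0.0018,-2.07,0.36,0,0],[0.0009,0.0051,-0.0025,-3.1,0.55,0,0],[0.0012,0.0068,-0.0033,-4.14,0.73,0,0],[0.0015,0.0084,-0.004,-5.17,0.91,0,0]]'
python3 rec.py
python3 - <<'E'
from h import *
im=read_camera('scene');save(im,'s11.png');w=read_camera('wrist')
cv2.imwrite('pics/c11.png',cv2.hconcat([cv2.resize(im[170:310,220:360,::-1],(420,420),interpolation=cv2.INTER_CUBIC),cv2.resize(w[:,:,::-1][:,90:470],(380,420))]))
E
```

```text
t: 14.75
position: [525.5, 96.1, 99.1]
tool_rot: [-2.922, -0.477, 0.043]
wrist_force: [0.2, 1.2, 2.9]
finger_gap: 12.0
t: 15.25
position: [534.7, 97.8, 99.0]
tool_rot: [-2.957, -0.109, 0.009]
wrist_force: [0.6, 0.7, 3.1]
finger_gap: 12.3
t: 15.75
position: [544.1, 97.3, 99.0]
tool_rot: [-2.948, 0.261, -0.025]
wrist_force: [-0.1, 0.4, 4.1]
finger_gap: 12.3
t: 16.25
position: [545.4, 106.7, 95.1]
tool_rot: [-3.041, 0.265, -0.012]
wrist_force: [-0.8, -0.4, 3.0]
finger_gap: 12.0
t: 16.75
position: [547.0, 114.4, 91.4]
tool_rot: [3.127, -0.273, 0.0]
wrist_force: [-4.9, -10.4, 16.6]
finger_gap: 12.4
[547.  114.4  91.4] [ -4.9 -10.4  16.6] [-1.96  0.86  0.04] v_tool [  66.5   -0.7 -178.2] camR v [  -0.6  -17.5 -189.4]
```

View pics/c11.png

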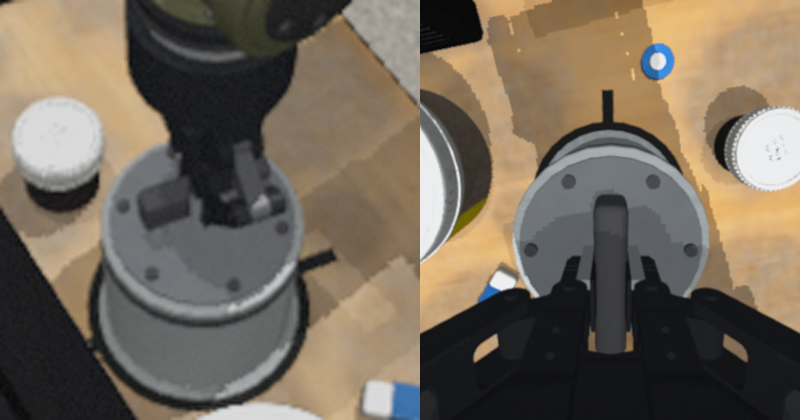

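```bash
python3 -m handwheel '[[0,0,0.0005,0,0,0,0],[0,0,0.0005,0,0,0,0.4],[0,0,0.0005,0,0,0,0.4],[0,0,0.0005,0,0,0,0.4],[0,0,0.0005,0,0,0,0.4]]' 40
python3 -m handwheel '[[0,0,0.01,0,0,0,0.5],[0,0,0.03,0,0,0,0.5],[0,0,0.06,0,0,0,0.5],[0,0,0.09,0,0,0,0.5],[0,0,0.12,0,0,0,0.5]]'
python3 -m handwheel '[[-0.03,-0.03,0.02,0,0,0,0.5],[-0.06,-0.07,0.03,0,0,0,0.5],[-0.07,-0.11,0.03,0,0,0,0.5],[-0.08,-0.15,0.03,0,0,0,0.5],[-0.09,-0.19,0.03,0,0,0,0.5]]'
python3 - <<'E'
from fit import *
im=read_camera('scene');save(im,'s12.png');t=read_camera('top');save(t,'t12.png')
cv2.imwrite('pics/c12.png',cv2.hconcat([cv2.resize(im[170:310,220:360,::-1],(420,420),interpolation=cv2.INTER_CUBIC),cv2.resize(t[130:270,170:297,::-1],(380,420))]))
for c in('scene','top'):
  for n in('pot','mark'):
    print(c,n,[(r['p'],np.round(ray(c,np.array(r['location'])*[560,420]),1)) for r in place_of(c,n)[:1]])
E
```

```text
t: 17.35
position: [546.7, 115.0, 91.5]
tool_rot: [3.13, -0.274, -0.001]
wrist_force: [0.3, -0.4, 1.4]
finger_gap: 34.0
t: 17.85
position: [546.6, 114.9, 213.7]
tool_rot: [-3.13, 0.274, -0.001]
wrist_force: [0.3, 0.5, -0.7]
finger_gap: 42.8
t: 18.35
position: [456.0, -76.5, 242.7]
tool_rot: [3.129, -0.273, 0.002]
wrist_force: [0.2, 0.1, 0.5]
finger_gap: 42.5
scene pot [(0.72, array([[547.4, 116.6,   0. ]]))]
scene mark []
top pot [(0.61, array([[549.2, 116. ,   0. ]]))]
top mark []
```

View pics/c12.png

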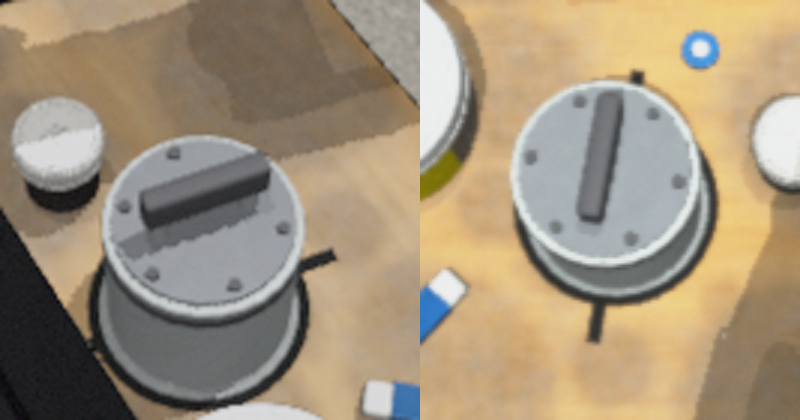

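The pot stands flat in the ring with its bar along the index strips. The arm is clear, so I'm handing in.

```bash
python3 -c "
from cell import *
print(job_done())"
```

```text
the job is handed in; nothing more can be done
None
```

The pot now stands flat in the middle of the ring and is released. I handed the job in shortly after 18 s; no verdict is reported.

**What I did**
1. Rocked the pot about 10.5° onto its left edge, swung it +40° about that edge and set it flat. I then let go briefly and gripped it again.
2. Rocked it about 10.5° onto its right edge, swung it −43° and set it flat.
3. Let go and drew the arm clear.

**Last checks**
- **Position:** the trained networks put the pot at about (547–549, 116) mm. The ring's centre, fitted before the second swing, is (547.3, 115.3) mm, so the pot is within about 2 mm of it.
- **Angle:** the bar was set at about −10° and the index strips lie at about −9°.
- **Left edge:** after the first half step it was found within about 3 mm of its first spot.
- **Forces:** the highest wrist force I saw was about 26 N, while setting the pot down the first time.

**What failed or disagreed**
- **First grasp:** it closed on nothing. The fingertips stood about 30 mm higher than the reported TCP suggests. The pictures showed this, so I went about 28 mm lower and the grip held, at 12 to 13 mm.
- **Raised edges:** the networks could not find the feet while the pot was tilted. Their heights come from the commanded motion, the pictures and the contact force, not from a direct measurement.
- **Ring:** the networks did not find it at the end, because the pot covers most of it.

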